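# Lift the parts tray out of the toolbox and hold it level

### The arm

A 7-joint arm with a two-finger parallel gripper is mounted at the origin on a cart in front of the work surface, level with it; the furniture and walls round the work are solid. World frame = base frame: x ahead of the robot, y to its left, z up, the work surface at z = 0. Lengths are in m, angles in rad, forces in N, time in s.
With the tool pointing down it reaches from about 0.425 to 0.925 m from the base axis. Payload 6.8 kg.
Tool frame: the origin (TCP) lies at the very end of the fingers, on their centre line; the grasp point (between the pads) lies 19 mm behind it; z points along the fingers, y is the line along which they close (so a half turn about z gives the same grasp; the last joint's range is limited). The gripper opens to 88 mm and grips with 3 to 60 N. Pads are 20 mm wide; open, the fingers measure 115 mm over their backs; the gripper's body (75 mm by 178 mm) begins 61 mm behind the grasp point.
Start: joints at [-1.23, 0.477, 0.022, 1.555, -0.011, 1.109, -0.083], TCP at [0.293, 0.608, 0.223] pointing down, gripper open.
Joint ranges: [-2.96, 2.96], [-0.34, 2.1], [-1.41, 1.46], [0.24, 2.44], [-1.37, 4.51], [0.17, 1.92], [-2.96, 2.96]. Speed limits (rad/s): [2.39, 2.39, 3.14, 3.14, 3.14, 3.14, 3.14].

### API

Orientations are given as a 3x3 rotation matrix whose columns are the frame's x, y, z axes.
In Python, from station import r, viewer gives the robot as it stands. The module is installed in compiled form; this text tells all that it offers.
- The arm moves only by the tool send_rows, never from a script. Its argument "steps" is a list of rows, each an object of numbers: "dx", "dy", "dz": the shift along the tool's x, y, z scaled (see below); "wx", "wy", "wz": the turn, a rotation vector about the tool's x, y, z scaled (see below); "hand": the opening, from 0 (shut) to 1 (fully open). A call has 1 to 10 rows; each row shifts and turns the commanded pose from where the row before left it, along the tool's axes as they then stand; what a row does not reach is not made up. The controller multiplies each number of a shift by 0.025 m and each number of a turn by 0.12 rad. A row lasts 1/12 s, in which the tool goes at most 41.7 mm and 7.16 degrees, less where a joint would pass 70% of its speed; a pose out of reach is approached as far as the arm can. A call with a number of a shift or a turn outside -1 to 1 is refused whole. A call with a gripper value outside its range is refused whole. The fingers move at their own pace and stop on an object; "squeeze" is the grip in N (left out, the last holds). Time passes only in rows, so rows that do not move let the fingers close. It gives the time, the measured TCP pose, the force, the opening and the grip force at its end, in the units of the state.
- r.get_state(): the state, without advancing time (a new reading comes with each control period).
- viewer.read_camera(name): name is "scene" or "side" or "wrist"; returns a dict with "color" (420x560x3 uint8, blue, green, red), "fov_y" (degrees; the focal length in pixels is half the picture's height over the tangent of half this angle, whatever the lens; pixels are square), "cx", "cy" (the principal point, pixels), "R" (3x3) and "t" (3): a world point X has camera coordinates R X + t. Camera axes: x right, y down, z forward; pixel columns grow to the right and rows downward; lengths in m; the calibration is good to about 2 mm. A picture is of the moment at which its call begins. There is no depth.
- r.close_job(): hands the job in; it is judged then, once.
Trained networks look in the newest picture that a camera, given by its name, has taken for a name from the list of things; names that differ only in an ending like _2 or _b are one class to them, and where a whole thing is asked for, a point or a joint stands for the part that bears it (a point fixed in the world has none). Each returns a list of dicts, best first, with "confidence" (0 to 1); they miss things now and then, are a little off and sometimes report something else, mostly with a low value. They report only what shows in the picture. A call takes as long as a camera call.
- viewer.spot_in(camera, label): "rect" ([left, top, right, bottom] in pixels, round what is visible of it).
The state is a dict: "time": time; "joints": joint angles; "joint_velocities": joint speeds; "effort": joint torques, N m; "position": TCP position; "eef_rot": TCP orientation; "contact_force": force on the tool from outside, world axes, zero at the start; "moment": the same for the moment, N m; "finger_gap": opening from 0.0 (shut) to 1.0 (fully open); "grip_force": force on a finger pad.
Only numpy, scipy, OpenCV 4.12 (cv2) and the standard library are available. Lean on these libraries where they do the work, as an engineer would, in place of code of your own. Each camera call takes 0.05 s, during which the arm holds its last target. There are 200 camera calls.

### The job

I need to get at the parts lying in the bottom of the red toolbox: swing its lid open by the black handle until it rests back on its stop, then take the yellow tray by its black grip bar, lift it straight out and hold it level and still about 10 cm above the rim, right over the box, with the parts in it still standing. Finish while holding it there - do not put it down or let go - and leave the other things on the counter undisturbed.

Things in the scene. Friction and masses are not known exactly. Their poses are not given: they have to be found in the camera images.
- toolbox: red steel toolbox, fixed to the counter, 160 mm deep (its x) by 300 mm wide (its y) by 115 mm high to the rim, walls 4 mm, covered by the lid. Origin: centre of its underside, on the counter. Its -x side is the front (towards the robot), its +x side carries the hinges. Inside, the two end ledges, 40 mm above the underside, carry the yellow tray. A heatsink and a fan lie loose on the toolbox floor under the tray.
- lid (a joint): lid hinge: 0 shut, grows as the front edge of the lid is lifted, stop at 1.80 rad (leaning back past upright, where it rests by itself; below about 1.57 it falls shut). The lid is a red plate 160 x 300 x 8 mm, about 0.3 kg, on a free hinge.
- lid_hinge (a point): middle of the lid's hinge line, on the far rim of the toolbox (80 mm along the toolbox's +x from its origin, 115 mm up); the hinge line runs along the toolbox's y
- lid_bar (a point): middle of the black round bar of the lid's bow handle: 10 mm thick, along the toolbox's y, free over 90 mm between its two arms. It stands 42 mm out from the front edge of the lid in the plane of the lid, 202 mm from the hinge line: at the level of the rim when shut, on top when the lid is open. Below and in front of it there is only free space. It moves with the lid on an arc about the hinge line and can turn between the fingers.
- tray: yellow lift-out parts tray, 134 mm (x) by 272 mm (y), outer walls 26 mm high, 0.2 to 0.4 kg empty, 0.5 to 0.8 kg with its load; origin: centre of its underside, z up. It lies loose in the toolbox, with about 9 mm free all round. Its middle, 90 mm long, is empty on both sides of the bar; coupling, encoder and capacitor stand loose in the four compartments at the ends.
- tray_grip (a point): middle of the tray's black grip bar, 48 mm above the tray's underside: flat-sided bar 12 mm thick (tray x), 20 mm high, 264 mm long along the tray's y, over the tray's middle web. Its top is 10 mm above this point; the tray floor is 44 mm below it; beside it there is 57 mm of free room to the tray walls.
- coupling: metal shaft coupling, upright cylinder 29 mm wide, 30 mm high, standing in the tray; origin: centre of its underside
- encoder: black shaft encoder, 39 x 49 mm, 47 mm high with its shaft up, standing in the tray; origin: centre of its underside
- capacitor: dark blue capacitor, upright cylinder 35 mm wide, 50 mm high, standing in the tray; origin: centre of its underside
- solder_spool: bystander, not to be disturbed: solder wire on a blue spool standing upright, 54 mm wide, 40 mm high; origin: centre of its underside
- flux_tin: bystander, not to be disturbed: round metal tin, 51 mm wide, 24 mm high; origin: centre of its underside
- tape: bystander, not to be disturbed: roll of black tape lying flat, 64 mm wide, 18 mm high; origin: centre of its underside
- screwdriver: bystander, not to be disturbed: screwdriver with orange-red handle, lying, 179 mm long along its y; origin: centre of its underside
- multimeter: bystander, not to be disturbed: yellow and black multimeter lying on its back, 150 mm along its x, 69 mm along its y, 44 mm high; origin: centre of its underside

How it is judged:
By the outcome, as a careful person would: the job done as asked, in the order asked, and still so for the second after the job is handed in, while the arm keeps its last pose, push and grip.
It also fails if it takes over 56 s, if anything falls off the work surface, if the arm or the gripper's body presses on something with over 40 N, if the wrist force passes 120 N, or if a joint passes its speed limit or range.

## Working session

There is one attempt and no reset: what is moved stays moved. The work goes in short steps, Python scripts to look and compute and a tool call to move; the robot and the scene stay as the last step left them, time stands still between calls to the robot, and variables do not carry over. Pictures are saved under pics/ and viewed, at most 10 in all, crops included, and the job is handed in when it is done.

Besides the shell and the picture viewer there is one more tool, called after ">>>" as name([rows], argument=value, ...), one row to a line, values as JSON. send_rows: Moves the arm, as the interface text tells. Shifts and turns lie within -1 to 1; 1 stands for 0.025 m of shift or 0.12 rad of turn. Its arguments: {"type":"object","properties":{"steps":{"type":"array"},"squeeze":{"type":"number"}},"required":["steps"]}

```bash
mkdir -p pics; cat > h.py <<'E'
import numpy as np, cv2
from station import r, viewer
def cam(n):
    c=viewer.read_camera(n); c['R']=np.array(c['R']);c['t']=np.array(c['t'])
    c['f']=210/np.tan(np.radians(c['fov_y'])/2); return c
def ray(c,u,v,z):
    d=c['R'].T@np.array([(u-c['cx'])/c['f'],(v-c['cy'])/c['f'],1]); o=-c['R'].T@c['t']
    return o+d*(z-o[2])/d[2]
def proj(c,X):
    p=c['R']@np.array(X)+c['t']; return p[:2]/p[2]*c['f']+[c['cx'],c['cy']]
E
python3 - <<'E'
from h import *
s=r.get_state(); print(s['time'],s['position'],np.round(s['eef_rot'],3).tolist(),s['finger_gap'])
ims=[]
for n in ['scene','side']:
    c=cam(n); ims.append(c['color']); print(n,-c['R'].T@c['t'])
    for l in ['toolbox','lid','lid_bar','solder_spool','flux_tin','tape','screwdriver','multimeter']:
        for d in viewer.spot_in(n,l)[:2]:
            q=d['rect'];print(l,round(d['confidence'],2),np.round(q),np.round(ray(c,(q[0]+q[2])/2,(q[1]+q[3])/2,.115 if l[:3]in('too','lid') else .02),3))
    cv2.imwrite(f'pics/{n}0.png',c['color'])
E
```

```text
0.0 [0.29262837 0.60760514 0.22168792] [[-0.901, 0.434, -0.001], [0.434, 0.901, -0.002], [-0.0, -0.002, -1.0]] 0.9990702971575056
scene [-0.16163587 -0.8253431   1.15452587]
lid 0.68 [243. 166. 347. 244.] [ 0.581 -0.039  0.115]
lid_bar 0.62 [243. 163. 345. 245.] [ 0.583 -0.035  0.115]
solder_spool 0.83 [191. 168. 204. 188.] [0.484 0.343 0.02 ]
solder_spool 0.49 [242. 164. 347. 267.] [ 0.617 -0.002  0.02 ]
flux_tin 0.57 [192. 157. 209. 171.] [0.532 0.396 0.02 ]
tape 0.87 [289. 312. 313. 337.] [ 0.367 -0.309  0.02 ]
screwdriver 0.71 [246. 164. 347. 243.] [0.657 0.036 0.02 ]
screwdriver 0.65 [238. 146. 255. 166.] [0.682 0.328 0.02 ]
multimeter 0.95 [351. 305. 399. 360.] [ 0.494 -0.446  0.02 ]
side [0.43456613 1.0754796  0.96645651]
toolbox 0.67 [224. 183. 297. 273.] [0.569 0.063 0.115]
lid 0.65 [224. 181. 299. 244.] [ 0.575 -0.016  0.115]
lid_bar 0.84 [226. 185. 298. 245.] [ 0.572 -0.001  0.115]
lid_bar 0.48 [277. 310. 292. 334.] [0.472 0.418 0.115]
solder_spool 0.66 [276. 313. 293. 336.] [0.475 0.352 0.02 ]
flux_tin 0.73 [249. 332. 265. 348.] [0.544 0.408 0.02 ]
tape 0.68 [314. 185. 331. 196.] [ 0.369 -0.292  0.02 ]
screwdriver 0.77 [207. 299. 226. 328.] [0.667 0.328 0.02 ]
multimeter 0.87 [271. 168. 308. 181.] [ 0.502 -0.397  0.02 ]
```

View pics/scene0.png

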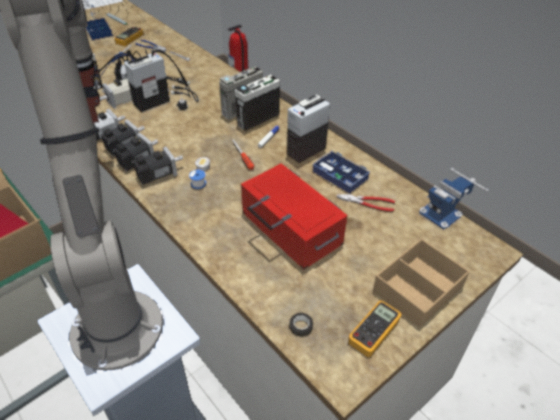

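View pics/side0.png

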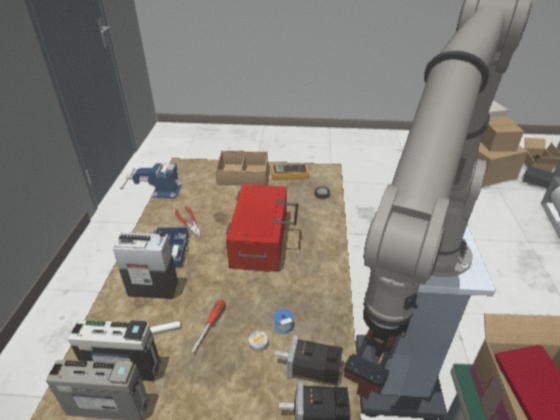

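Both views show the closed red toolbox mid-counter (scene about 243-345, 165-262; side about 230-288, 186-268). The bow handle faces the robot, at about (270,210) in scene and (290,213) in side. I'll zoom in for the corners.

```bash
python3 - <<'E'
import cv2,numpy as np
a=cv2.imread('pics/scene0.png')[155:275,230:360]; b=cv2.imread('pics/side0.png')[175:280,215:315]
def up(i,o):
    j=cv2.resize(i,(400,int(400*i.shape[0]/i.shape[1])),interpolation=cv2.INTER_CUBIC)
    return j
A=up(a,0);B=up(b,0);H=max(len(A),len(B))
o=np.zeros((H,800,3),np.uint8);o[:len(A),:400]=A;o[:len(B),400:]=B
cv2.imwrite('pics/z0.png',o);print(400/130,4)
E
```

```text
3.076923076923077 4
```

View pics/z0.png

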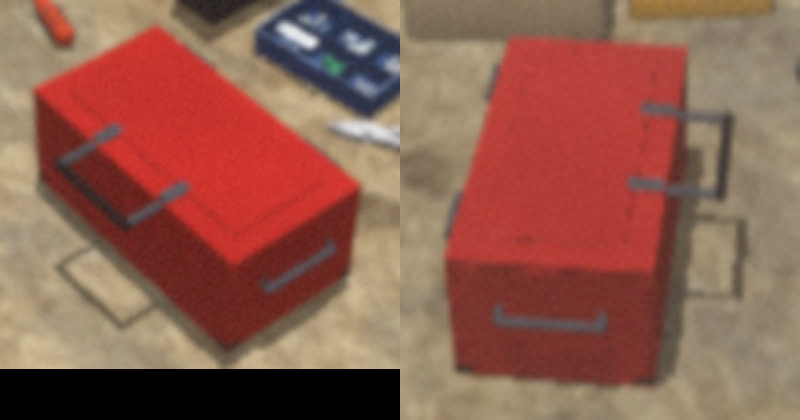

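```bash
cat >fit.py <<'E'
from h import *
from scipy.optimize import least_squares
cs=cam('scene');ci=cam('side')
k=[(-80,150),(80,150),(80,-150),(-80,-150)]
obs=[(cs,k[i],p) for i,p in enumerate([(241.7,184.9),(280.4,163.8),(346.7,215.8),(306,241.4)])]+[(ci,k[i],p) for i,p in zip([2,3,0,1],[(242,184.5),(287,186.8),(278.5,242.5),(226.5,239.5)])]
bar=[(cs,(249.5,207.7)),(cs,(270.9,227.8)),(ci,(295.5,224)),(ci,(297,204))]
def W(p,a,b,z):
    c,s=np.cos(p[2]),np.sin(p[2]); return [p[0]+c*a-s*b,p[1]+s*a+c*b,z]
def res(p):
    e=[proj(c,W(p,a/1e3,b/1e3,p[3]))-q for c,(a,b),q in obs]
    e+=[proj(c,W(p,-.122,b,p[4]))-q for (c,q),b in zip(bar,[.048,-.048,.048,-.048])]
    return np.ravel(e)
f=least_squares(res,[.6,0,0,.123,.115],loss='soft_l1');p=f.x
print(p,np.round(res(p).reshape(-1,2),1).tolist());print('bar',W(p,-.122,0,p[4]),'hinge',W(p,.08,0,.115))
E
python3 fit.py; python3 -c "
from station import r
print(r.get_state()['joints'])"
```

```text
[ 0.58593035 -0.01941115 -0.0169174   0.1180634   0.11833402] [[-2.0, -0.0], [-0.1, 0.1], [0.5, 0.1], [-0.8, 0.8], [-0.5, -0.5], [-0.8, -0.6], [-0.1, 0.2], [-1.0, 0.1], [-0.6, 1.4], [-1.3, 0.1], [-0.9, -2.0], [-0.6, -0.1]]
bar [np.float64(0.46394780915671585), np.float64(-0.017347321966749537), np.float64(0.11833402499110184)] hinge [np.float64(0.6659189038011775), np.float64(-0.02076447401457184), 0.115]
[-1.23009525  0.47699271  0.02240356  1.55540839 -0.01149677  1.10932568
 -0.08307406]
```

>>> send_rows([
  {"wz": 0.95, "hand": 0.4},
  {"wz": 0.95, "hand": 0.4},
  {"wz": 0.95, "hand": 0.4},
  {"wz": 0.95, "hand": 0.4},
  {"wz": 0.95, "hand": 0.4},
  {"wz": 0.95, "hand": 0.4},
  {"wz": 0.95, "hand": 0.4},
  {"wz": 0.95, "hand": 0.4},
  {"wz": 0.95, "hand": 0.4},
  {"wz": 0.95, "hand": 0.4},
])

```text
invalid input
```

>>> send_rows([
  {"dx": -1, "dy": 0.25},
  {"dx": -1, "dy": 0.25},
  {"dx": -1, "dy": 0.25},
  {"dx": -1, "dy": 0.25},
  {"dx": -1, "dy": 0.25},
  {"dx": -1, "dy": 0.25},
  {"dx": -1, "dy": 0.25},
  {"dx": -1, "dy": 0.25},
  {"dx": -1, "dy": 0.25},
  {"dx": -1, "dy": 0.25},
])

```text
invalid input
```

>>> send_rows([
  {"dx": -1, "dy": 0.25},
  {"dx": -1, "dy": 0.25},
  {"dx": -1, "dy": 0.25},
  {"dx": -1, "dy": 0.25},
  {"dx": -1, "dy": 0.25},
  {"dx": -1, "dy": 0.25},
  {"dx": -1, "dy": 0.25},
  {"dx": -1, "dy": 0.25},
  {"dx": -1, "dy": 0.25},
  {"dx": -1, "dy": 0.25},
])

```text
invalid input
```

>>> send_rows([
  {"dx": -1, "dy": 0.25},
  {"dx": -1, "dy": 0.25},
  {"dx": -1, "dy": 0.25},
  {"dx": -0.5},
  {},
  {},
])

```text
invalid input
```

```bash
cat >>h.py <<'E'
from scipy.spatial.transform import Rotation as Ro
YAW=-.017
def tgt(P,pitch=0,yaw=YAW):
    s=r.get_state();R=np.array(s['eef_rot']);c,n=np.cos(yaw),np.sin(yaw)
    T=np.array([[-n,c,0],[c,n,0],[0,0,-1]]).T
    T=np.column_stack([[-n,c,0],[c,n,0],[0,0,-1]])@Ro.from_rotvec([pitch,0,0]).as_matrix()
    print('t',round(s['time'],2),'pos',np.round(s['position'],4),'gap',round(s['finger_gap'],3),'F',np.round(s['contact_force'],1),'grip',round(s['grip_force'],1))
    print('shift units',np.round(R.T@(np.array(P)-s['position'])/.025,2),'turn units',np.round(Ro.from_matrix(R.T@T).as_rotvec()/.12,2))
E
python3 - <<'E'
from h import *
tgt([.464,-.017,.10])
c=cam('wrist');cv2.imwrite('pics/w1.png',c['color']);d=cam('scene')['color'];e=cam('side')['color']
cv2.imwrite('pics/m1.png',np.hstack([cv2.resize(c['color'],(400,300)),np.vstack([cv2.resize(e[120:270,200:400],(400,300))])]))
print(np.round(proj(c,[.464,-.017,.117])),viewer.spot_in('wrist','lid_bar')[:2])
print(r.get_state()['joints'])
E
```

```text
t 1.0 pos [0.2929 0.6082 0.2227] gap 1.002 F [1.2 0.5 0.1] grip 0.0
shift units [-17.02 -19.56   4.91] turn units [-0.   -0.    9.49]
[-109.  530.] []
[-1.23010453  0.47698896  0.02239822  1.5553814  -0.01150915  1.1093292
 -0.08311404]
```

View pics/m1.png

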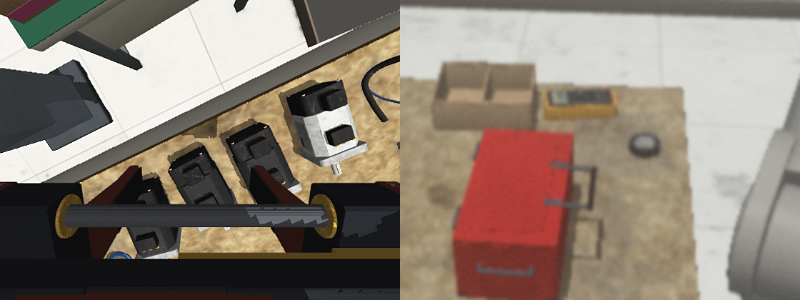

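The calls were refused and the arm hasn't moved. The wrist picture shows only the start area and the gripper, whose body is wide along the closing line. Rows probably need every field, so I'll write them out in full.

>>> send_rows([
  {"dx": 0, "dy": 0, "dz": 0, "wx": 0, "wy": 0, "wz": 0.95, "hand": 0.4},
  {"dx": 0, "dy": 0, "dz": 0, "wx": 0, "wy": 0, "wz": 0.95, "hand": 0.4},
  {"dx": 0, "dy": 0, "dz": 0, "wx": 0, "wy": 0, "wz": 0.95, "hand": 0.4},
  {"dx": 0, "dy": 0, "dz": 0, "wx": 0, "wy": 0, "wz": 0.95, "hand": 0.4},
  {"dx": 0, "dy": 0, "dz": 0, "wx": 0, "wy": 0, "wz": 0.95, "hand": 0.4},
  {"dx": 0, "dy": 0, "dz": 0, "wx": 0, "wy": 0, "wz": 0.95, "hand": 0.4},
  {"dx": 0, "dy": 0, "dz": 0, "wx": 0, "wy": 0, "wz": 0.95, "hand": 0.4},
  {"dx": 0, "dy": 0, "dz": 0, "wx": 0, "wy": 0, "wz": 0.95, "hand": 0.4},
  {"dx": 0, "dy": 0, "dz": 0, "wx": 0, "wy": 0, "wz": 0.95, "hand": 0.4},
  {"dx": 0, "dy": 0, "dz": 0, "wx": 0, "wy": 0, "wz": 0.95, "hand": 0.4},
], squeeze=15)

```text
time: 2.03
position: [0.2928, 0.6082, 0.2227]
eef_rot: [[0.024, 1.0, -0.0], [1.0, -0.024, 0.0], [0.0, -0.0, -1.0]]
contact_force: [-0.5, 0.8, 0.0]
finger_gap: 0.399
grip_force: 0.0
```

>>> send_rows([
  {"dx": -1, "dy": 0.25, "dz": 0, "wx": 0, "wy": 0, "wz": 0, "hand": 0.4},
  {"dx": -1, "dy": 0.25, "dz": 0, "wx": 0, "wy": 0, "wz": 0, "hand": 0.4},
  {"dx": -1, "dy": 0.25, "dz": 0, "wx": 0, "wy": 0, "wz": 0, "hand": 0.4},
  {"dx": -1, "dy": 0.25, "dz": 0, "wx": 0, "wy": 0, "wz": 0, "hand": 0.4},
  {"dx": -1, "dy": 0.25, "dz": 0, "wx": 0, "wy": 0, "wz": 0, "hand": 0.4},
  {"dx": -1, "dy": 0.25, "dz": 0, "wx": 0, "wy": 0, "wz": 0, "hand": 0.4},
  {"dx": -1, "dy": 0.25, "dz": 0, "wx": 0, "wy": 0, "wz": 0, "hand": 0.4},
  {"dx": -1, "dy": 0.25, "dz": 0, "wx": 0, "wy": 0, "wz": 0, "hand": 0.4},
  {"dx": -1, "dy": 0.25, "dz": 0, "wx": 0, "wy": 0, "wz": 0, "hand": 0.4},
  {"dx": -1, "dy": 0.25, "dz": 0, "wx": 0, "wy": 0, "wz": 0, "hand": 0.4},
])

```text
time: 2.87
position: [0.351, 0.3559, 0.2228]
eef_rot: [[0.018, 1.0, 0.0], [1.0, -0.018, 0.001], [0.001, 0.0, -1.0]]
contact_force: [-0.3, 0.3, -0.2]
finger_gap: 0.402
grip_force: 0.0
```

>>> send_rows([
  {"dx": -1, "dy": 0.25, "dz": 0, "wx": 0, "wy": 0, "wz": 0, "hand": 0.4},
  {"dx": -1, "dy": 0.25, "dz": 0, "wx": 0, "wy": 0, "wz": 0, "hand": 0.4},
  {"dx": -1, "dy": 0.25, "dz": 0, "wx": 0, "wy": 0, "wz": 0, "hand": 0.4},
  {"dx": -1, "dy": 0.25, "dz": 0, "wx": 0, "wy": 0, "wz": 0, "hand": 0.4},
  {"dx": -1, "dy": 0.25, "dz": 0, "wx": 0, "wy": 0, "wz": 0, "hand": 0.4},
  {"dx": -1, "dy": 0.25, "dz": 0, "wx": 0, "wy": 0, "wz": 0, "hand": 0.4},
  {"dx": -1, "dy": 0.25, "dz": 0, "wx": 0, "wy": 0, "wz": 0, "hand": 0.4},
  {"dx": -1, "dy": 0.25, "dz": 0, "wx": 0, "wy": 0, "wz": 0, "hand": 0.4},
  {"dx": -1, "dy": 0.25, "dz": 0, "wx": 0, "wy": 0, "wz": 0, "hand": 0.4},
  {"dx": -1, "dy": 0.25, "dz": 0, "wx": 0, "wy": 0, "wz": 0, "hand": 0.4},
])

```text
time: 3.7
position: [0.409, 0.1048, 0.2229]
eef_rot: [[0.018, 1.0, 0.001], [1.0, -0.018, 0.001], [0.001, 0.0, -1.0]]
contact_force: [0.3, 1.1, 0.0]
finger_gap: 0.401
grip_force: 0.0
```

>>> send_rows([
  {"dx": -1, "dy": 0.25, "dz": 0, "wx": 0, "wy": 0, "wz": 0, "hand": 0.4},
  {"dx": -1, "dy": 0.25, "dz": 0, "wx": 0, "wy": 0, "wz": 0, "hand": 0.4},
  {"dx": -1, "dy": 0.25, "dz": 0, "wx": 0, "wy": 0, "wz": 0, "hand": 0.4},
  {"dx": -1, "dy": 0.25, "dz": 0, "wx": 0, "wy": 0, "wz": 0, "hand": 0.4},
  {"dx": -0.7, "dy": 0.25, "dz": 0, "wx": 0, "wy": 0, "wz": 0, "hand": 0.4},
  {"dx": 0, "dy": 0, "dz": 0, "wx": 0, "wy": 0, "wz": 0, "hand": 0.4},
  {"dx": 0, "dy": 0, "dz": 0, "wx": 0, "wy": 0, "wz": 0, "hand": 0.4},
])

```text
time: 4.28
position: [0.4381, -0.0126, 0.2228]
eef_rot: [[0.02, 1.0, 0.0], [1.0, -0.02, 0.0], [0.0, 0.0, -1.0]]
contact_force: [0.4, 0.7, 0.3]
finger_gap: 0.404
grip_force: 0.0
```

```bash
python3 - <<'E'
from h import *
tgt([.464,-.017,.10])
c=cam('wrist');cv2.imwrite('pics/w1.png',c['color'])
print(np.round(proj(c,[.464,-.017,.117])),np.round(proj(c,[.464,-.017-.045,.117])),np.round(proj(c,[.464,-.017+.045,.117])),viewer.spot_in('wrist','lid_bar')[:2])
E
```

```text
t 4.28 pos [ 0.4381 -0.0126  0.2228] gap 0.404 F [0.4 0.7 0.3] grip 0.0
shift units [-0.16  1.04  4.91] turn units [ 0.   -0.   -0.03]
[303. 209.] [303. 254.] [303. 160.] [{'rect': [297.8, 27.8, 560.0, 353.9], 'confidence': 0.88}]
```

View pics/w1.png

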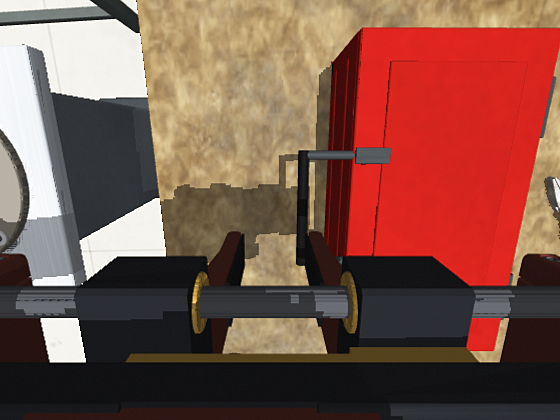

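The wrist view has the handle bar at column 303, rows 152-250, which matches the fit. The lid edge is at column 361. Moving over the bar and going down.

>>> send_rows([
  {"dx": 0, "dy": 0.7, "dz": 0, "wx": 0, "wy": 0, "wz": 0, "hand": 0.4},
  {"dx": 0, "dy": 0.35, "dz": 0.5, "wx": 0, "wy": 0, "wz": 0, "hand": 0.4},
  {"dx": 0, "dy": 0, "dz": 1, "wx": 0, "wy": 0, "wz": 0, "hand": 0.4},
  {"dx": 0, "dy": 0, "dz": 1, "wx": 0, "wy": 0, "wz": 0, "hand": 0.4},
  {"dx": 0, "dy": 0, "dz": 1, "wx": 0, "wy": 0, "wz": 0, "hand": 0.4},
  {"dx": 0, "dy": 0, "dz": 1, "wx": 0, "wy": 0, "wz": 0, "hand": 0.4},
  {"dx": 0, "dy": 0, "dz": 0.5, "wx": 0, "wy": 0, "wz": 0, "hand": 0.4},
  {"dx": 0, "dy": 0, "dz": 0, "wx": 0, "wy": 0, "wz": 0, "hand": 0.4},
])

```text
time: 5.05
position: [0.462, -0.0111, 0.0952]
eef_rot: [[0.016, 1.0, -0.005], [1.0, -0.016, -0.001], [-0.001, -0.005, -1.0]]
contact_force: [-0.1, -0.5, 0.3]
finger_gap: 0.399
grip_force: 0.0
```

>>> send_rows([
  {"dx": 0, "dy": 0, "dz": 0, "wx": 0, "wy": 0, "wz": 0, "hand": 0},
  {"dx": 0, "dy": 0, "dz": 0, "wx": 0, "wy": 0, "wz": 0, "hand": 0},
  {"dx": 0, "dy": 0, "dz": 0, "wx": 0, "wy": 0, "wz": 0, "hand": 0},
  {"dx": 0, "dy": 0, "dz": 0, "wx": 0, "wy": 0, "wz": 0, "hand": 0},
  {"dx": 0, "dy": 0, "dz": 0, "wx": 0, "wy": 0, "wz": 0, "hand": 0},
  {"dx": 0, "dy": 0, "dz": 0, "wx": 0, "wy": 0, "wz": 0, "hand": 0},
], squeeze=15)

```text
time: 5.55
position: [0.4636, -0.0121, 0.0984]
eef_rot: [[0.018, 1.0, -0.001], [1.0, -0.018, 0.001], [0.001, -0.001, -1.0]]
contact_force: [-3.8, 0.6, 7.3]
finger_gap: 0.109
grip_force: 15.0
```

>>> send_rows([
  {"dx": 0, "dy": 0.04, "dz": -0.81, "wx": 0, "wy": 0, "wz": 0, "hand": 0},
  {"dx": 0, "dy": 0.12, "dz": -0.8, "wx": 0, "wy": 0, "wz": 0, "hand": 0},
  {"dx": 0, "dy": 0.2, "dz": -0.78, "wx": 0, "wy": 0, "wz": 0, "hand": 0},
  {"dx": 0, "dy": 0.28, "dz": -0.76, "wx": 0, "wy": 0, "wz": 0, "hand": 0},
  {"dx": 0, "dy": 0.35, "dz": -0.73, "wx": 0, "wy": 0, "wz": 0, "hand": 0},
  {"dx": 0, "dy": 0.42, "dz": -0.69, "wx": 0, "wy": 0, "wz": 0, "hand": 0},
  {"dx": 0, "dy": 0, "dz": 0, "wx": 0, "wy": 0, "wz": 0, "hand": 0},
])

```text
time: 6.13
position: [0.505, -0.0132, 0.2161]
eef_rot: [[0.018, 1.0, 0.011], [1.0, -0.018, 0.001], [0.001, 0.011, -1.0]]
contact_force: [8.2, -0.4, -7.4]
finger_gap: 0.112
grip_force: 15.0
```

>>> send_rows([
  {"dx": 0, "dy": 0.49, "dz": -0.64, "wx": 0, "wy": 0, "wz": 0, "hand": 0},
  {"dx": 0, "dy": 0.55, "dz": -0.59, "wx": 0, "wy": 0, "wz": 0, "hand": 0},
  {"dx": 0, "dy": 0.61, "dz": -0.53, "wx": 0, "wy": 0, "wz": 0, "hand": 0},
  {"dx": 0, "dy": 0.66, "dz": -0.47, "wx": 0, "wy": 0, "wz": 0, "hand": 0},
  {"dx": 0, "dy": 0.7, "dz": -0.4, "wx": 0, "wy": 0, "wz": 0, "hand": 0},
  {"dx": 0, "dy": 0.74, "dz": -0.33, "wx": 0, "wy": 0, "wz": 0, "hand": 0},
  {"dx": 0, "dy": 0, "dz": 0, "wx": 0, "wy": 0, "wz": 0, "hand": 0},
])

```text
time: 6.72
position: [0.596, -0.0152, 0.2866]
eef_rot: [[0.018, 1.0, 0.003], [1.0, -0.018, -0.002], [-0.002, 0.003, -1.0]]
contact_force: [0.6, -0.4, -4.5]
finger_gap: 0.107
grip_force: 15.0
```

>>> send_rows([
  {"dx": 0, "dy": 0.77, "dz": -0.26, "wx": 0, "wy": 0, "wz": 0, "hand": 0},
  {"dx": 0, "dy": 0.79, "dz": -0.18, "wx": 0, "wy": 0, "wz": 0, "hand": 0},
  {"dx": 0, "dy": 0.8, "dz": -0.1, "wx": 0, "wy": 0, "wz": 0, "hand": 0},
  {"dx": 0, "dy": 0.81, "dz": -0.02, "wx": 0, "wy": 0, "wz": 0, "hand": 0},
  {"dx": 0, "dy": 0.7, "dz": 0.06, "wx": 0, "wy": 0, "wz": 0, "hand": 0},
  {"dx": 0, "dy": 0.4, "dz": 0.07, "wx": 0, "wy": 0, "wz": 0, "hand": 0},
  {"dx": 0, "dy": 0.2, "dz": 0.04, "wx": 0, "wy": 0, "wz": 0, "hand": 0},
  {"dx": 0, "dy": 0, "dz": 0, "wx": 0, "wy": 0, "wz": 0, "hand": 0},
])

```text
time: 7.38
position: [0.7058, -0.0176, 0.2963]
eef_rot: [[0.019, 1.0, 0.002], [1.0, -0.019, -0.001], [-0.001, 0.002, -1.0]]
contact_force: [1.0, -1.6, 2.4]
finger_gap: 0.109
grip_force: 15.0
```

>>> send_rows([
  {"dx": 0, "dy": 0.2, "dz": 0.04, "wx": 0, "wy": 0, "wz": 0, "hand": 0},
  {"dx": 0, "dy": 0.1, "dz": 0.02, "wx": 0, "wy": 0, "wz": 0, "hand": 0},
  {"dx": 0, "dy": 0, "dz": 0, "wx": 0, "wy": 0, "wz": 0, "hand": 0},
  {"dx": 0, "dy": 0, "dz": 0, "wx": 0, "wy": 0, "wz": 0, "hand": 0},
])

```text
time: 7.72
position: [0.7124, -0.0177, 0.2948]
eef_rot: [[0.019, 1.0, 0.001], [1.0, -0.019, -0.001], [-0.001, 0.001, -1.0]]
contact_force: [0.8, -3.5, 2.8]
finger_gap: 0.11
grip_force: 15.0
```

>>> send_rows([
  {"dx": 0, "dy": 0.15, "dz": 0.03, "wx": 0, "wy": 0, "wz": 0, "hand": 0},
  {"dx": 0, "dy": 0, "dz": 0, "wx": 0, "wy": 0, "wz": 0, "hand": 0},
  {"dx": 0, "dy": 0, "dz": 0, "wx": 0, "wy": 0, "wz": 0, "hand": 0},
])

```text
time: 7.97
position: [0.7153, -0.0178, 0.2938]
eef_rot: [[0.019, 1.0, -0.002], [1.0, -0.019, -0.0], [-0.0, -0.002, -1.0]]
contact_force: [-2.7, -3.3, 6.2]
finger_gap: 0.11
grip_force: 15.0
```

>>> send_rows([
  {"dx": 0, "dy": 0, "dz": 0, "wx": 0, "wy": 0, "wz": 0, "hand": 0.4},
  {"dx": 0, "dy": 0, "dz": 0, "wx": 0, "wy": 0, "wz": 0, "hand": 0.4},
  {"dx": 0, "dy": 0, "dz": 0, "wx": 0, "wy": 0, "wz": 0, "hand": 0.4},
  {"dx": 0, "dy": 0, "dz": -0.5, "wx": 0, "wy": 0, "wz": 0, "hand": 0.4},
  {"dx": 0, "dy": 0, "dz": -1, "wx": 0, "wy": 0, "wz": 0, "hand": 0.4},
  {"dx": 0, "dy": 0, "dz": -1, "wx": 0, "wy": 0, "wz": 0, "hand": 0.4},
  {"dx": 0, "dy": -1, "dz": 0, "wx": 0, "wy": 0, "wz": 0, "hand": 0.4},
  {"dx": 0, "dy": -1, "dz": 0, "wx": 0, "wy": 0, "wz": 0, "hand": 0.4},
  {"dx": 0, "dy": -1, "dz": 0, "wx": 0, "wy": 0, "wz": 0, "hand": 0.4},
  {"dx": 0, "dy": -1, "dz": 0, "wx": 0, "wy": 0, "wz": 0, "hand": 0.4},
])

```text
time: 8.8
position: [0.6153, -0.0149, 0.3566]
eef_rot: [[0.018, 1.0, 0.001], [1.0, -0.018, 0.0], [0.0, 0.001, -1.0]]
contact_force: [-0.3, 0.2, 0.6]
finger_gap: 0.4
grip_force: 0.0
```

>>> send_rows([
  {"dx": -0.5, "dy": -1, "dz": 0, "wx": 0, "wy": 0, "wz": 0, "hand": 0.45},
  {"dx": -1, "dy": -0.5, "dz": 0, "wx": 0, "wy": 0, "wz": 0, "hand": 0.45},
  {"dx": -0.5, "dy": 0, "dz": 0, "wx": 0, "wy": 0, "wz": 0, "hand": 0.45},
  {"dx": 0, "dy": 0, "dz": 0, "wx": 0, "wy": 0, "wz": 0, "hand": 0.45},
  {"dx": 0, "dy": 0, "dz": 0, "wx": 0, "wy": 0, "wz": 0, "hand": 0.45},
])

```text
time: 9.22
position: [0.5786, -0.0645, 0.3565]
eef_rot: [[0.019, 1.0, 0.001], [1.0, -0.019, 0.001], [0.001, 0.001, -1.0]]
contact_force: [0.1, 0.2, 0.3]
finger_gap: 0.45
grip_force: 0.0
```

```bash
python3 - <<'E'
from h import *
tgt([.586,-.019,.11])
c=cam('wrist');cv2.imwrite('pics/w2.png',c['color']);np.savez('c2',**{k:c[k] for k in('R','t','f','cx','cy')})
print('cam',-c['R'].T@c['t'])
for y in(-.15,-.019,.1,.113): print(y,np.round(proj(c,[.586,y,.098])))
for l in ['tray','tray_grip','coupling','encoder','capacitor','lid']: print(l,viewer.spot_in('wrist',l)[:3])
d=cam('side');cv2.imwrite('pics/s2.png',cv2.resize(d['color'][120:300,180:420],(800,600),interpolation=cv2.INTER_CUBIC))
E
```

```text
t 9.22 pos [ 0.5786 -0.0645  0.3565] gap 0.45 F [0.1 0.2 0.3] grip 0.0
shift units [1.82 0.25 9.86] turn units [ 0.01 -0.01 -0.02]
cam [0.57945875 0.00124116 0.51871269]
-0.15 [280. 236.]
-0.019 [279. 147.]
0.1 [278.  53.]
0.113 [277.  41.]
tray [{'rect': [229.8, 38.4, 332.9, 242.7], 'confidence': 0.75}]
tray_grip [{'rect': [233.0, 39.2, 329.0, 241.6], 'confidence': 0.88}]
coupling [{'rect': [242.8, 196.6, 265.2, 214.4], 'confidence': 0.8}, {'rect': [289.8, 69.2, 320.4, 99.9], 'confidence': 0.67}]
encoder [{'rect': [289.9, 65.2, 319.9, 98.6], 'confidence': 0.83}]
capacitor [{'rect': [245.7, 74.6, 269.9, 102.3], 'confidence': 0.95}]
lid [{'rect': [332.1, 0.3, 493.1, 264.8], 'confidence': 0.8}, {'rect': [215.8, 336.0, 279.8, 352.4], 'confidence': 0.39}]
```

View pics/w2.png

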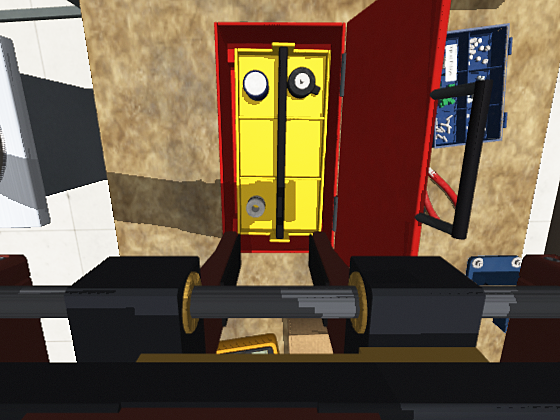

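View pics/s2.png

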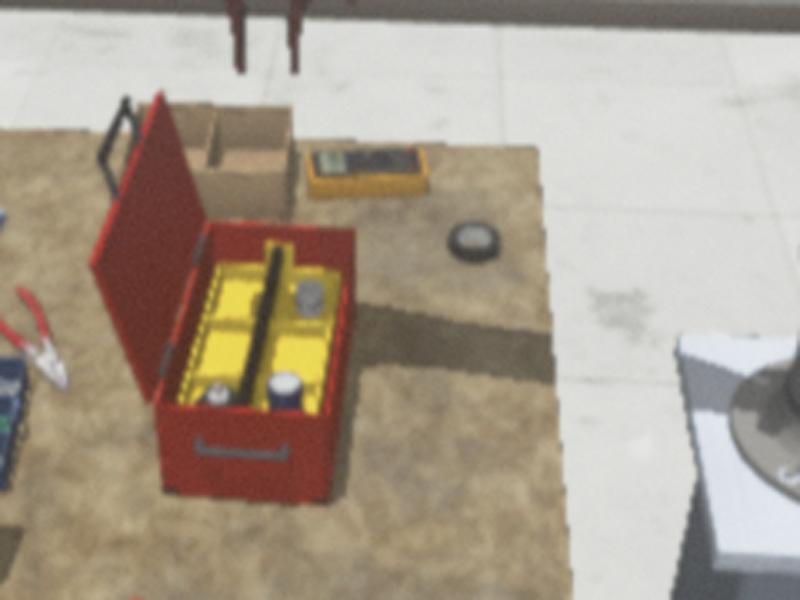

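```bash
python3 - <<'E'
from h import *
c=dict(np.load('c2.npz'))
a,b=ray(c,281.5,46,.098),ray(c,279.5,238,.098);print(a,b,'yaw',-(a-b)[0]/(a-b)[1])
for p in[(216,23),(347,23),(218,252),(340,252)]: print(p,ray(c,*p,.115))
im=cv2.imread('pics/w2.png')
g=im.max(2).astype(int)
for v in(120,140,160,190,215): 
    q=np.where(g[v,265:300]<90)[0]+265; print(v,q.min(),q.max(),ray(c,(q.min()+q.max())/2+0,v,.098)[:2])
E
```

```text
[0.5910977  0.10756096 0.098     ] [ 0.58461317 -0.15301299  0.098     ] yaw -0.024885571804204486
(216, 23) [0.51178678 0.13002447 0.115     ]
(347, 23) [0.67016952 0.1270033  0.115     ]
(218, 252) [ 0.49478543 -0.16656073  0.115     ]
(340, 252) [ 0.67195462 -0.17004273  0.115     ]
120 278 286 [0.59055401 0.01642621]
140 277 284 [ 0.58814309 -0.01001293]
160 277 284 [ 0.58775412 -0.03735214]
190 277 284 [ 0.58714637 -0.0800691 ]
215 276 283 [ 0.58515048 -0.11730362]
```

The lid is open and resting back. In the wrist view the tray bar runs down columns 277-286, with the capacitor (255,85), encoder (302,82) and coupling (255,207) all standing. I'll tilt the tool slightly to clear the lid and go over the bar, a bit towards the heavier end.

>>> send_rows([
  {"dx": 1, "dy": 0.3, "dz": 0.5, "wx": -0.5, "wy": 0, "wz": 0, "hand": 0.4},
  {"dx": 1, "dy": 0.2, "dz": 1, "wx": -0.5, "wy": 0, "wz": 0, "hand": 0.4},
  {"dx": 0.4, "dy": 0, "dz": 1, "wx": 0, "wy": 0, "wz": 0, "hand": 0.4},
  {"dx": 0, "dy": 0.12, "dz": 1, "wx": 0, "wy": 0, "wz": 0, "hand": 0.4},
  {"dx": 0, "dy": 0.12, "dz": 1, "wx": 0, "wy": 0, "wz": 0, "hand": 0.4},
  {"dx": 0, "dy": 0.12, "dz": 1, "wx": 0, "wy": 0, "wz": 0, "hand": 0.4},
  {"dx": 0, "dy": 0.12, "dz": 0.5, "wx": 0, "wy": 0, "wz": 0, "hand": 0.4},
  {"dx": 0, "dy": 0, "dz": 0, "wx": 0, "wy": 0, "wz": 0, "hand": 0.4},
  {"dx": 0, "dy": 0, "dz": 0, "wx": 0, "wy": 0, "wz": 0, "hand": 0.4},
])

```text
time: 10.37
position: [0.6184, -0.0055, 0.2086]
eef_rot: [[0.018, 0.993, 0.119], [1.0, -0.018, -0.003], [-0.001, 0.119, -0.993]]
contact_force: [0.2, -0.1, 1.0]
finger_gap: 0.4
grip_force: 0.0
```

```bash
python3 - <<'E'
from h import *
tgt([.5905,-.004,.075],-.12,-.02)
c=cam('wrist');cv2.imwrite('pics/w3.png',c['color']);np.savez('c3',**{k:c[k] for k in('R','t','f','cx','cy')})
g=c['color'].max(2).astype(int)
for y in(.03,.05,.08): 
    u,v=proj(c,[.588,y,.098]);v=int(v);u0=int(u)-25
    if 0<=v<420:
        q=np.where(g[v,u0:u0+50]<90)[0]+u0;print(v,round(u),q.min(),q.max(),ray(c,(q.min()+q.max())/2,v,.098)[:2])
E
```

```text
t 10.37 pos [ 0.6184 -0.0055  0.2086] gap 0.4 F [ 0.2 -0.1  1. ] grip 0.0
shift units [ 0.04 -1.74  5.17] turn units [-0.01  0.    0.01]
166 226 223 234 [0.59051644 0.03070022]
144 224 199 234 [0.58116875 0.05028119]
108 222 221 246 [0.59754442 0.08022355]
```

View pics/w3.png

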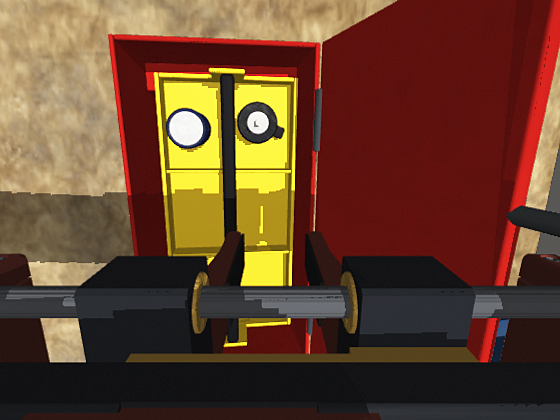

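The wrist view shows the bar at column 228, rows 75-255, with the capacitor and encoder standing. The tool is about 3 cm too far forward, so I'll correct that while descending.

>>> send_rows([
  {"dx": 0, "dy": -0.8, "dz": 0, "wx": 0, "wy": 0, "wz": 0, "hand": 0.4},
  {"dx": 0, "dy": -0.32, "dz": 0.5, "wx": 0, "wy": 0, "wz": 0, "hand": 0.4},
  {"dx": 0, "dy": -0.12, "dz": 1, "wx": 0, "wy": 0, "wz": 0, "hand": 0.4},
  {"dx": 0, "dy": -0.12, "dz": 1, "wx": 0, "wy": 0, "wz": 0, "hand": 0.4},
  {"dx": 0, "dy": -0.12, "dz": 0.6, "wx": 0, "wy": 0, "wz": 0, "hand": 0.4},
  {"dx": 0, "dy": 0, "dz": 0, "wx": 0, "wy": 0, "wz": 0, "hand": 0.4},
  {"dx": 0, "dy": 0, "dz": 0, "wx": 0, "wy": 0, "wz": 0, "hand": 0.4},
])

```text
time: 11.0
position: [0.5913, -0.0049, 0.1283]
eef_rot: [[0.018, 0.993, 0.121], [1.0, -0.018, -0.002], [0.0, 0.121, -0.993]]
contact_force: [-0.0, -0.5, 1.3]
finger_gap: 0.402
grip_force: 0.0
```

```bash
python3 - <<'E'
from h import *
tgt([.591,-.004,.075],-.12,-.02)
E
```

```text
t 11.0 pos [ 0.5913 -0.0049  0.1283] gap 0.402 F [-0.  -0.5  1.3] grip 0.0
shift units [ 0.04 -0.27  2.11] turn units [ 0.01 -0.    0.01]
```

>>> send_rows([
  {"dx": 0, "dy": -0.07, "dz": 0.5, "wx": 0, "wy": 0, "wz": 0, "hand": 0.4},
  {"dx": 0, "dy": -0.07, "dz": 0.5, "wx": 0, "wy": 0, "wz": 0, "hand": 0.4},
  {"dx": 0, "dy": -0.07, "dz": 0.5, "wx": 0, "wy": 0, "wz": 0, "hand": 0.4},
  {"dx": 0, "dy": -0.04, "dz": 0.3, "wx": 0, "wy": 0, "wz": 0, "hand": 0.4},
  {"dx": 0, "dy": -0.03, "dz": 0.3, "wx": 0, "wy": 0, "wz": 0, "hand": 0.4},
  {"dx": 0, "dy": 0, "dz": 0, "wx": 0, "wy": 0, "wz": 0, "hand": 0.4},
  {"dx": 0, "dy": 0, "dz": 0, "wx": 0, "wy": 0, "wz": 0, "hand": 0.4},
])

```text
time: 11.58
position: [0.5899, -0.005, 0.0736]
eef_rot: [[0.018, 0.993, 0.119], [1.0, -0.018, -0.002], [-0.0, 0.119, -0.993]]
contact_force: [0.3, 0.0, -0.3]
finger_gap: 0.398
grip_force: 0.0
```

>>> send_rows([
  {"dx": 0, "dy": 0, "dz": 0, "wx": 0, "wy": 0, "wz": 0, "hand": 0},
  {"dx": 0, "dy": 0, "dz": 0, "wx": 0, "wy": 0, "wz": 0, "hand": 0},
  {"dx": 0, "dy": 0, "dz": 0, "wx": 0, "wy": 0, "wz": 0, "hand": 0},
  {"dx": 0, "dy": 0, "dz": 0, "wx": 0, "wy": 0, "wz": 0, "hand": 0},
  {"dx": 0, "dy": 0, "dz": 0, "wx": 0, "wy": 0, "wz": 0, "hand": 0},
  {"dx": 0, "dy": 0, "dz": 0, "wx": 0, "wy": 0, "wz": 0, "hand": 0},
], squeeze=12)

```text
time: 12.08
position: [0.5909, -0.0047, 0.0747]
eef_rot: [[0.018, 0.992, 0.121], [1.0, -0.018, -0.002], [0.0, 0.121, -0.993]]
contact_force: [1.3, 0.2, 2.9]
finger_gap: 0.153
grip_force: 12.0
```

>>> send_rows([
  {"dx": 0, "dy": 0, "dz": 0, "wx": 0, "wy": 0, "wz": 0, "hand": 0},
  {"dx": 0, "dy": 0.02, "dz": -0.2, "wx": 0, "wy": 0, "wz": 0, "hand": 0},
  {"dx": 0, "dy": 0.02, "dz": -0.2, "wx": 0, "wy": 0, "wz": 0, "hand": 0},
  {"dx": 0, "dy": 0.02, "dz": -0.2, "wx": 0, "wy": 0, "wz": 0, "hand": 0},
  {"dx": 0, "dy": 0.02, "dz": -0.2, "wx": 0, "wy": 0, "wz": 0, "hand": 0},
  {"dx": 0, "dy": 0, "dz": 0, "wx": 0, "wy": 0, "wz": 0, "hand": 0},
], squeeze=20)

```text
time: 12.58
position: [0.5898, -0.0048, 0.095]
eef_rot: [[0.018, 0.993, 0.12], [1.0, -0.018, -0.002], [0.0, 0.12, -0.993]]
contact_force: [-0.9, 0.6, -6.3]
finger_gap: 0.135
grip_force: 20.0
```

```bash
python3 - <<'E'
from h import *
tgt([.589,-.004,.12],0,-.02);print(r.get_state()['moment'])
c=cam('wrist');d=cam('side')['color'];cv2.imwrite('pics/m4.png',np.hstack([cv2.resize(c['color'],(400,300)),cv2.resize(d[140:290,190:390],(400,300),interpolation=cv2.INTER_CUBIC)]))
E
```

```text
t 12.58 pos [ 0.5898 -0.0048  0.095 ] gap 0.135 F [-0.9  0.6 -6.3] grip 20.0
shift units [ 0.03  0.09 -1.  ] turn units [ 1.   -0.    0.02]
[-0.05691563  0.3779636  -0.02069247]
```

View pics/m4.png

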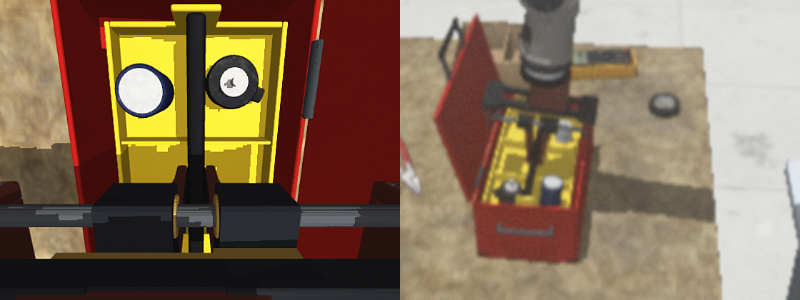

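Gap 11.9 mm and 6.3 N on the wrist mean the tray is held. The view shows it clear of its ledges, slightly tilted, with the parts standing. I'll raise it further, then level it once it's clear of the lid.

>>> send_rows([
  {"dx": 0, "dy": 0.02, "dz": -0.3, "wx": 0, "wy": 0, "wz": 0, "hand": 0},
  {"dx": 0, "dy": 0.04, "dz": -0.4, "wx": 0, "wy": 0, "wz": 0, "hand": 0},
  {"dx": 0, "dy": 0.04, "dz": -0.4, "wx": 0, "wy": 0, "wz": 0, "hand": 0},
  {"dx": 0, "dy": 0.04, "dz": -0.4, "wx": 0.2, "wy": 0, "wz": 0, "hand": 0},
  {"dx": 0, "dy": 0.02, "dz": -0.4, "wx": 0.2, "wy": 0, "wz": 0, "hand": 0},
  {"dx": 0, "dy": 0.02, "dz": -0.4, "wx": 0.2, "wy": 0, "wz": 0, "hand": 0},
  {"dx": 0, "dy": 0.01, "dz": -0.4, "wx": 0.2, "wy": 0, "wz": 0, "hand": 0},
  {"dx": 0, "dy": 0, "dz": -0.4, "wx": 0.2, "wy": 0, "wz": 0, "hand": 0},
  {"dx": 0, "dy": 0, "dz": 0, "wx": 0, "wy": 0, "wz": 0, "hand": 0},
], squeeze=30)

```text
time: 13.43
position: [0.59, -0.0049, 0.1749]
eef_rot: [[0.018, 1.0, 0.005], [1.0, -0.018, 0.0], [0.0, 0.005, -1.0]]
contact_force: [1.0, -1.2, -6.4]
finger_gap: 0.134
grip_force: 30.0
```

>>> send_rows([
  {"dx": 0, "dy": 0, "dz": -0.3, "wx": 0, "wy": 0, "wz": 0, "hand": 0},
  {"dx": 0, "dy": 0, "dz": -0.4, "wx": 0, "wy": 0, "wz": 0, "hand": 0},
  {"dx": 0, "dy": 0, "dz": -0.5, "wx": 0, "wy": 0, "wz": 0, "hand": 0},
  {"dx": 0, "dy": 0, "dz": -0.5, "wx": 0, "wy": 0, "wz": 0, "hand": 0},
  {"dx": 0, "dy": 0, "dz": -0.5, "wx": 0, "wy": 0, "wz": 0, "hand": 0},
  {"dx": 0, "dy": 0, "dz": -0.4, "wx": 0, "wy": 0, "wz": 0, "hand": 0},
  {"dx": 0, "dy": 0, "dz": -0.3, "wx": 0, "wy": 0, "wz": 0, "hand": 0},
  {"dx": 0, "dy": 0, "dz": -0.1, "wx": 0, "wy": 0, "wz": 0, "hand": 0},
  {"dx": 0, "dy": 0, "dz": 0, "wx": 0, "wy": 0, "wz": 0, "hand": 0},
  {"dx": 0, "dy": 0, "dz": 0, "wx": 0, "wy": 0, "wz": 0, "hand": 0},
], squeeze=40)

```text
time: 14.27
position: [0.5873, -0.0046, 0.2466]
eef_rot: [[0.018, 1.0, -0.001], [1.0, -0.018, 0.0], [0.0, -0.001, -1.0]]
contact_force: [0.3, -0.5, -7.5]
finger_gap: 0.136
grip_force: 40.0
```

>>> send_rows([
  {"dx": 0, "dy": 0, "dz": 0, "wx": 0, "wy": 0, "wz": 0, "hand": 0},
  {"dx": 0, "dy": 0, "dz": 0, "wx": 0, "wy": 0, "wz": 0, "hand": 0},
  {"dx": 0, "dy": 0, "dz": 0, "wx": 0, "wy": 0, "wz": 0, "hand": 0},
  {"dx": 0, "dy": 0, "dz": 0, "wx": 0, "wy": 0, "wz": 0, "hand": 0},
  {"dx": 0, "dy": 0, "dz": 0, "wx": 0, "wy": 0, "wz": 0, "hand": 0},
  {"dx": 0, "dy": 0, "dz": 0, "wx": 0, "wy": 0, "wz": 0, "hand": 0},
])

```text
time: 14.77
position: [0.5875, -0.0047, 0.2468]
eef_rot: [[0.018, 1.0, -0.0], [1.0, -0.018, -0.0], [-0.0, -0.0, -1.0]]
contact_force: [-0.2, -0.1, -7.0]
finger_gap: 0.135
grip_force: 40.0
```

```bash
python3 - <<'E'
from h import *
tgt([.589,-.004,.25],0,-.02);print(r.get_state()['moment'])
c=cam('wrist');e=cam('side');d=e['color'];s=cam('scene')
for n,k in(('scene',s),('side',e)):
    for l in('solder_spool','flux_tin','tape','screwdriver','multimeter'):
        v=viewer.spot_in(n,l)[:1]
        if v:print(n,l,np.round(v[0]['rect']))
x0,y0=190,120
cv2.imwrite('pics/m5.png',np.hstack([cv2.resize(d[120:300,190:330],(400,514),interpolation=cv2.INTER_CUBIC),np.vstack([cv2.resize(c['color'],(400,300)),cv2.resize(s['color'][130:270,220:400],(400,214),interpolation=cv2.INTER_CUBIC)[:214]])]))
E
```

```text
t 14.77 pos [ 0.5875 -0.0047  0.2468] gap 0.135 F [-0.2 -0.1 -7. ] grip 40.0
shift units [ 0.03  0.06 -0.13] turn units [-0.    0.    0.02]
[ 0.00152399  0.07897652 -0.01269788]
scene solder_spool [298. 124. 366. 213.]
scene flux_tin [195. 155. 213. 170.]
scene tape [288. 317. 316. 337.]
scene screwdriver [244. 151. 252. 170.]
scene multimeter [351. 304. 402. 362.]
side solder_spool [275. 310. 291. 332.]
side flux_tin [248. 332. 268. 351.]
side tape [317. 184. 330. 199.]
side screwdriver [207. 302. 224. 327.]
side multimeter [282. 165. 307. 181.]
```

View pics/m5.png

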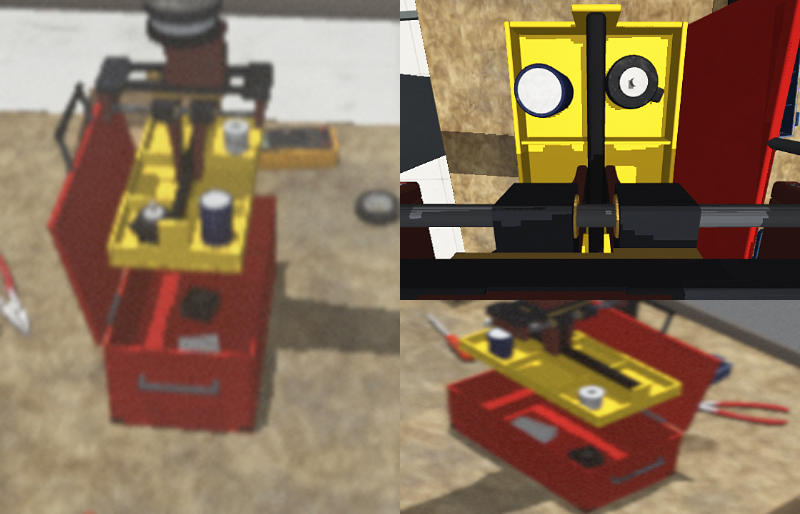

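The final views show the tray held level over the box, parts standing (capacitor, encoder, coupling). Its underside is about 10 cm above the rim, the lid is back on its stop, and the bystanders are where they were. Handing in.

```bash
python3 -c "
from station import r
print(r.close_job())"
```

```text
the job is handed in; nothing more can be done
None
```

The lid is back on its stop and the job is handed in: the tray is held level about 10 cm above the rim, right over the box, with its parts still standing and the other items on the counter undisturbed.

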